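# Set up the lanes of a cracker feeder

## Robot

A 7-joint arm with a two-finger parallel gripper is mounted at the origin on the work surface. World frame = base frame: x ahead of the robot, y to its left, z up, the work surface at z = 0. Lengths are in m, angles in degrees, forces in N, time in s.
With the tool pointing down it reaches from about 0.35 to 0.775 m from the base axis. Payload 3.1 kg.
Tool frame: the origin (TCP) lies on the centre line of the jaws, within the pads' length; the fingertips stand 17 mm ahead of it and the grasp point (between the pads) lies 2 mm behind it (robot.tip_reach is the distance from the TCP to the fingertips, in m); z points along the fingers, y is the direction in which the jaws open and shut (so a half turn about z gives the same grasp; the last joint's range is limited). The gripper opens to 85 mm and grips with 20 to 120 N. Pads are 22 mm wide; open, the fingers measure 114 mm over their backs; the gripper's body (76 mm by 85 mm) begins 54 mm behind the grasp point. The pads swing forward as they close: fully open they stand 13 mm farther back than shut.
Start: joints at [-67.363, 17.813, 0.802, 86.603, -0.252, 75.585, -1.558], TCP at [0.233, 0.498, 0.248] pointing down, gripper open.
Joint ranges: [-154.91, 154.91], [-16.99, 109.72], [-72.82, 74.43], [7.12, 147.25], [-82.49, 262.49], [11.32, 116.49], [-174.64, 174.64]. Speed limits (degrees/s): [159.86, 159.86, 180, 180, 180, 180, 180].

## Interface

Orientations are given as [roll, pitch, yaw] about the fixed x, y, z axes, in that order (R = Rz(yaw) Ry(pitch) Rx(roll)).
In Python, from station import robot, fingers, vision, workorder, recognise gives the robot as it stands. Calls block until the motion is done:
- robot.move_to(position, orientation): joint-space move of the TCP to a pose.
- robot.line_to(position, orientation=None, velocity=0.15, f_stop=None): straight line of the TCP; orientation=None keeps the orientation; velocity is the mean speed in m/s. With f_stop (N) it stops when the force on the tool has changed by that much, and returns True; else False.
- robot.move_j(angles): joint-space move.
- fingers.gripper_to(opening, force=None): opening from 0.0 (shut) to 1.0 (fully open); force is the grip in N (None keeps the last); returns when the fingers have stopped.
- robot.pause(seconds).
- robot.inverse_kinematics(position, orientation): joint angles nearest the present ones, or None.
- vision.grab_frame(name): name is "scene" or "top" or "wrist"; returns the picture (400x640x3 uint8, red, green, blue); there is no depth.
- vision.calibration(name): a dict with "mtx" (3x3 intrinsics, pixels), "extrinsics" (4x4, takes a point from world to camera coordinates); the wrist camera has in their place "T_tool_cam" (4x4, takes a point from camera to tool coordinates, whose origin is the TCP and whose axes are the flange's). Camera axes: x right, y up, looking along -z (the intrinsics and any distortion apply to the point x, -y, -z); pixel columns grow to the right and rows downward; lengths in m; the calibration is good to about 2 mm. A picture is of the moment at which its call begins: read the wrist's pose just before it. calibration takes no time and is no camera call.
A pose or a line that the arm cannot do raises robot.PlanningError and nothing moves.
- workorder.close_job(): hands the job in, once; it reports no verdict.
Trained networks look in the newest picture that a camera, given by its name, has taken for a name from the list of things; names that differ only in an ending like _2 or _b are one class to them, and where a whole thing is asked for, a point or a joint stands for the part that bears it (a point fixed in the world has none). Each returns a list of dicts, best first, with "p" (0 to 1); they miss things now and then, are a little off and sometimes report something else, mostly with a low value. They report only what shows in the picture. A call takes as long as a camera call. They do not tell look-alikes from the thing itself.
- recognise(label, camera): "rect" ([centre column, centre row, width, height] in pixels, round what is visible of it).
Readings, each from a call of its own:
- robot.current_time_s(): time.
- robot.current_joint_positions(): joint angles.
- robot.current_dq(): joint speeds.
- robot.current_joint_torque(): joint torques, N m.
- robot.current_tool_pos(): TCP position.
- robot.current_eef_rot(): TCP orientation.
- robot.current_contact_force(): force on the tool from outside, world axes, zero at the start.
- robot.current_torque(): the same for the moment, N m.
- robot.current_finger_gap(): opening from 0.0 (shut) to 1.0 (fully open).
Only numpy, scipy, OpenCV 4.12 (cv2) and the standard library are available. Lean on these libraries where they do the work, as an engineer would, in place of code of your own. Each camera call takes 0.05 s, during which the arm holds its last target.

## Task

Change over the cracker feeder: first turn its speed dial fully back to the stop mark (0). Then fit every white lane divider lying on the table into the tray, lying flat and pointing straight down the tray, its foot hole over any one of the three holes in the front bar and its fin away from you, and push a pin from the rack fully home through both holes of each, leaving spare pins in the rack. When all are pinned set the dial to mark 5, and do not knock over the jar, the tin or the cup on the table.

Things in the scene. Friction and masses are not known exactly. Their poses are not given: they have to be found in the camera images.
- feeder: Fixed steel tabletop feeder. Origin: centre of its underside; x to its far end, y to its left. Level tray floor 70 mm above the table, x -120 to 120, y -180 to 180 mm; its front (x -120 to -60) is a solid bar with three upright holes, flush with the rest. Side walls from x = -60 on (tops at 95 mm), end wall at x = 123 (110 mm). Control box 130 x 130 x 50 mm on its left, centre x -55, y 255, dial on top.
- feeder_hole0 (a point): Mouth centre of the left pin hole in the feeder's front bar, level with the tray floor (70 mm above the table), at x = -90, y = +110 mm in the feeder; 15 mm wide, 40 mm deep. Axes as the feeder's.
- feeder_hole1 (a point): The same, middle hole (x = -90, y = 0).
- feeder_hole2 (a point): The same, right hole (x = -90, y = -110 mm).
- dial (a joint): Speed dial on the control box, rad, growing clockwise seen from above: 0 = stop mark (end of travel) to 4.19 = mark 8 (end). Nine black ticks 30 degrees (0.524) apart are marks 0 to 8 clockwise; 0, 4, 8 are long. Mark 0 lies towards the feeder's -x. Mark 5, the short tick next after the long tick 4, is 2.618 rad. Light friction (0.03 N m); stays where left.
- dial_grip (a point): On the dial's axis at the height to grip (87 mm above the table). The knob: black disc 44 mm wide, top 64 mm above the table, with a bar grip on it 42 mm long, 14 mm wide, top 94 mm above the table. The point turns with the knob: the bar lies along its x, the white index line is at the bar's -x end.
- rack: Fixed grey block 50 x 160 x 45 mm, origin at the centre of its underside; three upright holes at its y = +50, 0 and -50 mm, each holding a pin at the start (pin origin 15 mm above the table).
- divider0: White lane divider (may be absent); all are alike. A flat foot 130 x 40 x 6 mm with, standing on it, a lengthwise fin 80 mm long, 10 mm thick, its top 45 mm above the underside. Origin: centre of the foot's underside; x lengthwise, z up. The fin runs from x = -15 to +65 mm at y = 0; the bare end of the foot (-x) has the pin hole. Mass about 0.16 kg.
- divider0_hole (a point): Centre of divider0's upright 15 mm through hole, on the foot's underside, at x = -45 mm of the divider. Axes as the divider's.
- divider1: White lane divider (may be absent); all are alike. A flat foot 130 x 40 x 6 mm with, standing on it, a lengthwise fin 80 mm long, 10 mm thick, its top 45 mm above the underside. Origin: centre of the foot's underside; x lengthwise, z up. The fin runs from x = -15 to +65 mm at y = 0; the bare end of the foot (-x) has the pin hole. Mass about 0.16 kg.
- divider1_hole (a point): Centre of divider1's upright 15 mm through hole, on the foot's underside, at x = -45 mm of the divider. Axes as the divider's.
- divider2: White lane divider (may be absent); all are alike. A flat foot 130 x 40 x 6 mm with, standing on it, a lengthwise fin 80 mm long, 10 mm thick, its top 45 mm above the underside. Origin: centre of the foot's underside; x lengthwise, z up. The fin runs from x = -15 to +65 mm at y = 0; the bare end of the foot (-x) has the pin hole. Mass about 0.16 kg.
- divider2_hole (a point): Centre of divider2's upright 15 mm through hole, on the foot's underside, at x = -45 mm of the divider. Axes as the divider's.
- pin0: Steel retaining pin, upright; all are alike. Origin: centre of the tip (lower end), z up towards the head. Shank 12 mm diameter, 30 mm long, tapered over its lowest 8 mm; round head 22 mm diameter, 36 mm tall (66 mm in all), whose underside stops on the surface around a hole. Mass about 0.09 kg.
- pin1: Steel retaining pin, upright; all are alike. Origin: centre of the tip (lower end), z up towards the head. Shank 12 mm diameter, 30 mm long, tapered over its lowest 8 mm; round head 22 mm diameter, 36 mm tall (66 mm in all), whose underside stops on the surface around a hole. Mass about 0.09 kg.
- pin2: Steel retaining pin, upright; all are alike. Origin: centre of the tip (lower end), z up towards the head. Shank 12 mm diameter, 30 mm long, tapered over its lowest 8 mm; round head 22 mm diameter, 36 mm tall (66 mm in all), whose underside stops on the surface around a hole. Mass about 0.09 kg.
- jar: Bystander: closed glass jar, 60 mm diameter, 100 mm tall, origin at the centre of its underside; not to be knocked over.
- tin: Bystander: can, 64 mm diameter, 80 mm tall, origin at the centre of its underside; not to be knocked over.
- beaker: Bystander: steel cup, 68 mm diameter, 80 mm tall, origin at the centre of its underside; not to be knocked over.
There are look-alikes about, which are no part of the job. What is shaped like the pin1 but blue is not meant.

How it is judged:
By the outcome, as a careful person would: the job done as asked, in the order asked, and still so for the second after the job is handed in, with the robot touching nothing.
Of divider0, divider1, divider2 only 2 to 3 are there at a start; the rules pass over those that are not, and their reading is None.
At some moment in a run one of divider0, divider1, divider2 may be knocked a few centimetres aside while the robot is not near it.
It also fails if it takes over 210 s, if anything falls off the work surface, if the arm or the gripper's body presses on something with over 40 N, if the wrist force passes 120 N, or if a joint passes its speed limit or range.

## Working session

There is one attempt and no reset: what is moved stays moved. The work goes in short steps, each a Python script; the robot and the scene stay as the last script left them, time stands still between calls to the robot, and variables do not carry over. Pictures are saved under pics/ and viewed, and the job is handed in when it is done.

```bash
ls; mkdir -p pics
cat > h.py <<'E'
import numpy as np, cv2
from station import robot, fingers, vision, workorder, recognise
def save(img,name): cv2.imwrite('pics/'+name,cv2.cvtColor(img,cv2.COLOR_RGB2BGR))
E
python3 - <<'E'
from h import *
for n in("scene","top","wrist"):
    im=vision.grab_frame(n); save(im,n+"0.png"); c=vision.calibration(n)
    print(n,{k:np.round(np.array(v),4).tolist() for k,v in c.items()})
print(robot.current_time_s(),robot.current_tool_pos(),robot.current_eef_rot(),robot.tip_reach)
E
```

```text
pics
scene {'mtx': [[513.1376, 0.0, 315.9259], [0.0, 513.1376, 204.0308], [0.0, 0.0, 1.0]], 'extrinsics': [[0.4598, 0.8877, 0.0233, -0.1636], [-0.5468, 0.2624, 0.7951, 0.2325], [0.6997, -0.3783, 0.6061, -1.636], [0.0, 0.0, 0.0, 1.0]]}
top {'mtx': [[474.7401, 0.0, 318.4301], [0.0, 474.7401, 199.1231], [0.0, 0.0, 1.0]], 'extrinsics': [[-0.0121, -0.9997, -0.0231, -0.0568], [0.9906, -0.0151, 0.1358, -0.5423], [-0.1361, -0.0213, 0.9905, -1.3086], [0.0, 0.0, 0.0, 1.0]]}
wrist {'mtx': [[279.1618, 0.0, 320.4676], [0.0, 279.1618, 198.1962], [0.0, 0.0, 1.0]], 'T_tool_cam': [[-0.0001, 0.9504, 0.3111, 0.0797], [1.0, 0.0001, -0.0, -0.0007], [-0.0001, 0.3111, -0.9504, -0.1252], [0.0, 0.0, 0.0, 1.0]]}
0.15 [0.2324447  0.49788523 0.24745696] [-1.79894663e+02  5.70194075e-03  1.54978440e+02] 0.017
```

View pics/scene0.png

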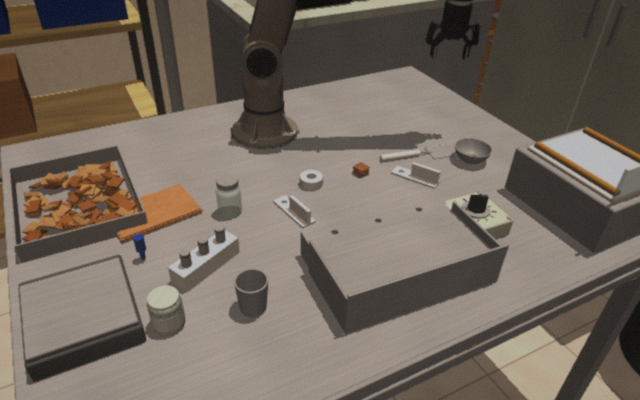

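View pics/top0.png

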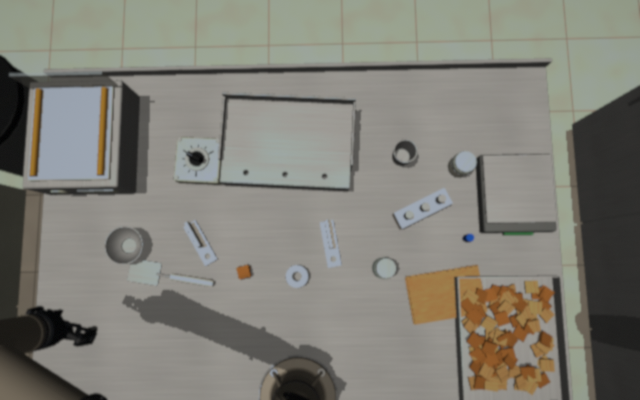

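View pics/wrist0.png

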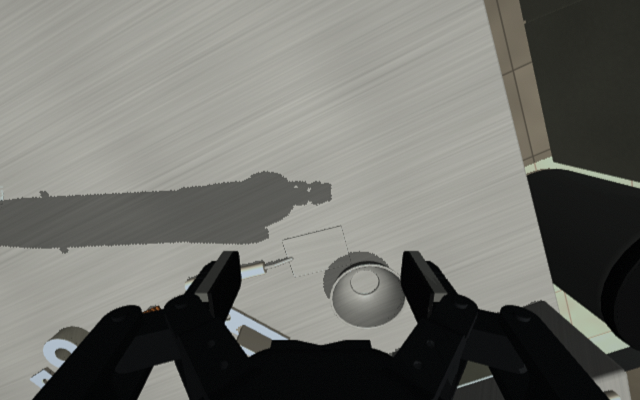

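```bash
cat >> h.py <<'E'
from scipy.spatial.transform import Rotation as R
def cam(name,pose=None):
    c=vision.calibration(name); K=c['mtx']
    if 'extrinsics' in c: return K,np.array(c['extrinsics'])
    p,o=pose
    T=np.eye(4); T[:3,:3]=R.from_euler('xyz',o,degrees=True).as_matrix(); T[:3,3]=p
    return K,np.linalg.inv(T@np.array(c['T_tool_cam']))
def pix2w(name,uv,z,pose=None):
    K,E=cam(name,pose); uv=np.atleast_2d(uv).astype(float)
    d=np.c_[(uv[:,0]-K[0,2])/K[0,0],-(uv[:,1]-K[1,2])/K[1,1],-np.ones(len(uv))]
    Rt=E[:3,:3].T; o=-Rt@E[:3,3]; d=d@Rt.T
    return o+d*((z-o[2])/d[:,2])[:,None]
def w2pix(name,P,pose=None):
    K,E=cam(name,pose); P=np.atleast_2d(P); q=P@E[:3,:3].T+E[:3,3]
    return np.c_[K[0,0]*q[:,0]/-q[:,2]+K[0,2],K[1,1]*-q[:,1]/-q[:,2]+K[1,2]]
def grabw(fn=None):
    pose=(robot.current_tool_pos(),robot.current_eef_rot())
    im=vision.grab_frame("wrist")
    if fn: save(im,fn)
    return im,pose
E
python3 - <<'E'
from h import *
im=cv2.imread('pics/top0.png')
c=im[80:290,110:370]; cv2.imwrite('pics/top0c.png',cv2.resize(c,None,fx=3,fy=2.85,interpolation=cv2.INTER_CUBIC)[:600,:800])
c=im[80:290,370:560]; cv2.imwrite('pics/top0d.png',cv2.resize(c,None,fx=2.8,fy=2.8,interpolation=cv2.INTER_CUBIC))
print(pix2w('top',[[245,172],[284,174],[324,176]],.07).round(3))
for l in ['divider0','pin0','feeder','rack','jar','tin','beaker','dial']:
    print(l,recognise(l,'top'))
E
```

```text
[[ 0.616  0.139  0.07 ]
 [ 0.609  0.03   0.07 ]
 [ 0.601 -0.081  0.07 ]]
divider0 [{'rect': [330.1, 243.6, 21.9, 52.8], 'p': 0.97}, {'rect': [202.1, 244.6, 30.4, 43.9], 'p': 0.81}]
pin0 [{'rect': [421.9, 205.8, 8.4, 7.5], 'p': 0.38}]
feeder [{'rect': [266.2, 140.7, 181.6, 98.9], 'p': 0.89}]
rack [{'rect': [421.4, 208.7, 61.9, 40.8], 'p': 0.85}]
jar [{'rect': [384.6, 269.6, 26.9, 23.8], 'p': 0.87}]
tin [{'rect': [463.1, 163.6, 28.5, 31.9], 'p': 0.96}]
beaker [{'rect': [403.1, 151.5, 28.1, 28.2], 'p': 0.66}]
dial [{'rect': [197.2, 158.0, 15.8, 18.6], 'p': 0.62}]
```

View pics/top0c.png

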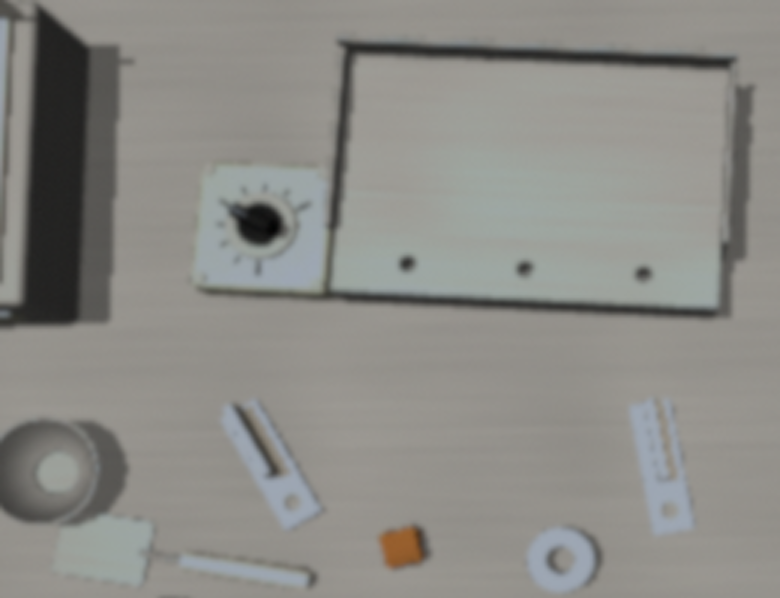

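View pics/top0d.png

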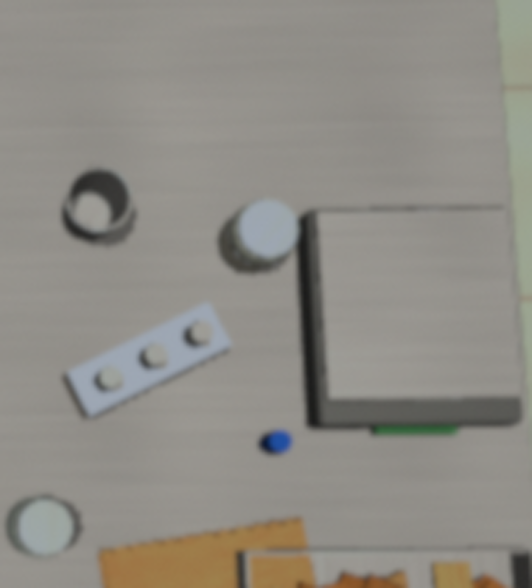

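Two dividers: top-view pixels (200,241) and (330,243). The look-alikes are a white roll (297,276), a white spatula handle (190,280) and a blue pin (468,238). The steel pins are in the rack at about (409,214), (424,207) and (441,199). The feeder holes come out 0.110 m apart, which is correct. I'll look at the dial and dividers close up.

Run:
```python
from h import *
print(pix2w('top',[[206,251],[330,258],[331,237],[409,214],[424,207],[441,199]],.0).round(3))
robot.move_to([0.655,0.275,0.25],[180,0,56]); print(robot.current_time_s(),robot.current_joint_positions())
im,p=grabw('w1.png'); print(p)
np.save('p1.npy',np.array(p))
```

```text
[[ 0.4    0.263  0.   ]
 [ 0.376 -0.094  0.   ]
 [ 0.436 -0.098  0.   ]
 [ 0.499 -0.324  0.   ]
 [ 0.519 -0.368  0.   ]
 [ 0.541 -0.418  0.   ]]
2.2917 [-37.60558036  39.85463672  28.16451577  55.86197315 -17.73306619
  87.90555818 -48.39614131]
(array([0.65397159, 0.27727976, 0.25012302]), array([-1.79904930e+02, -6.46399371e-02,  5.61923452e+01]))
```

View pics/w1.png

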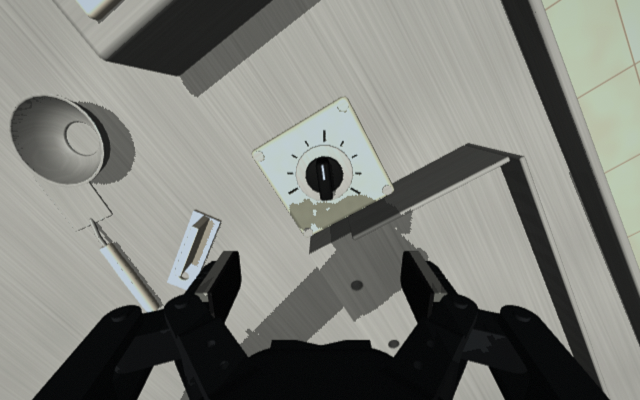

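Run:
```python
from h import *
im=cv2.imread('pics/w1.png')
cv2.imwrite('pics/w1c.png',cv2.resize(im[115:225,255:395],None,fx=5,fy=5,interpolation=cv2.INTER_CUBIC))
p=np.load('p1.npy'); print(pix2w('wrist',[[323,173],[324,176]],.09,p),pix2w('top',[[197,158]],.08))
```

```text
[[0.663729   0.28713346 0.09      ]
 [0.66281982 0.28387633 0.09      ]] [[0.65640962 0.27231618 0.08      ]]
```

View pics/w1c.png

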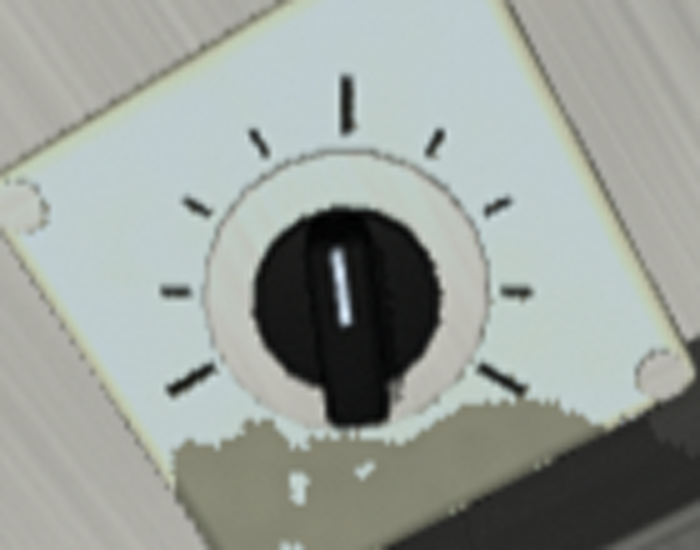

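Run:
```python
from h import *
p=np.load('p1.npy'); o=np.array([255,115])
f=lambda q:o+np.array(q)/5-0.4
c=pix2w('wrist',[f([346,292])],.05,p)[0]
l=pix2w('wrist',[f([337,250]),f([345,325])],.094,p); d=l[0]-l[1]
t=pix2w('wrist',[f([346,104]),f([190,380]),f([502,380]),f([175,292]),f([517,292])],.05,p)
az=lambda v:np.degrees(np.arctan2(v[1],v[0]))
print('c',c,'index az',az(d),'ticks 4,0,8,1,7',[az(x-c) for x in t],'r',[np.linalg.norm(x-c) for x in t]); print(l)
print(pix2w('wrist',[f([347,297])],.064,p))
h=pix2w('wrist',[[357,286],[393,344]],.07,p);print('holes',h,np.linalg.norm(h[0]-h[1]))
```

```text
c [0.65967132 0.27882273 0.05      ] index az 62.3008114751367 ticks 4,0,8,1,7 [np.float64(56.400009720079986), np.float64(176.21668280470047), np.float64(-63.70041134594596), np.float64(146.21100214699325), np.float64(-33.788997853006826)] r [np.float64(0.04388005406475761), np.float64(0.043705792986295094), np.float64(0.04381281221695908), np.float64(0.040736960979402055), np.float64(0.04071907358828373)]
[[0.66821791 0.29576737 0.094     ]
 [0.6608539  0.2817405  0.094     ]]
[[0.66087908 0.28047093 0.064     ]]
holes [[0.61551619 0.13581409 0.07      ]
 [0.60774543 0.02770198 0.07      ]] 0.10839101821453584
```

Run:
```python
from h import *
C=[0.660,0.279]
fingers.gripper_to(0.5,force=30)
robot.move_to([*C,0.15],[180,0,62.3])
print(robot.current_joint_positions().round(1))
robot.line_to([*C,0.088],velocity=0.08,f_stop=15)
fingers.gripper_to(0.0,force=30)
print('gap',robot.current_finger_gap(),robot.current_tool_pos(),robot.current_eef_rot(),robot.current_contact_force())
for y in (100,140,165,176,178):
    robot.line_to([*C,0.088],[180,0,y],velocity=0.05)
    print(y,robot.current_eef_rot()[2].round(1),robot.current_contact_force().round(1),robot.current_torque().round(2),robot.current_time_s())
```

```text
[-37.6  43.   26.   64.3 -17.9  76.4 -41.4]
gap 0.15468970785377842 [0.66003184 0.27944459 0.0889609 ] [ 1.79998274e+02 -5.65813863e-02  6.23216978e+01] [-1.05265974  0.62563718  3.78787358]
100 99.9 [-2.3  0.2  4.5] [0.04 0.48 0.02] 5.4083
140 139.9 [-1.7 -0.2  5.6] [0.08 0.41 0.05] 6.2583
165 164.9 [-1.9  0.5  5.6] [0.1  0.33 0.01] 6.8417
176 175.9 [-0.5 -0.2  5.2] [0.15 0.32 0.06] 7.1833
178 177.8 [-1.2  1.2  4.2] [ 0.22  0.31 -0.75] 7.4333
```

Run:
```python
from h import *
C=[0.660,0.279]
fingers.gripper_to(0.5)
robot.line_to([*C,0.15],velocity=0.2)
robot.move_to([0.64,0.27,0.25],[180,0,178])
im,p=grabw('w2.png'); im=cv2.cvtColor(im,cv2.COLOR_RGB2BGR)
u=w2pix('wrist',[*C,.06],p)[0].astype(int); print(u)
cv2.imwrite('pics/w2c.png',cv2.resize(im[u[1]-55:u[1]+55,u[0]-70:u[0]+70],None,fx=4,fy=4,interpolation=cv2.INTER_CUBIC))
# move over divider A, look
robot.move_to([0.44,0.25,0.28],[180,0,120])
im,p=grabw('w3.png');np.save('p3.npy',np.array(p))
robot.move_to([0.42,-0.08,0.28],[180,0,90])
im,p=grabw('w4.png');np.save('p4.npy',np.array(p));print(robot.current_time_s())
```

```text
[329 195]
11.2083
```

View pics/w2c.png

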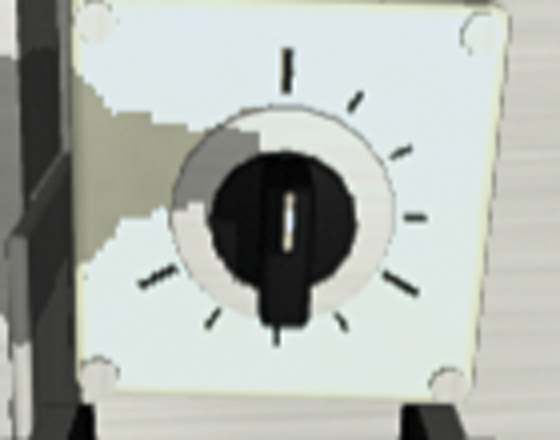

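View pics/w3.png

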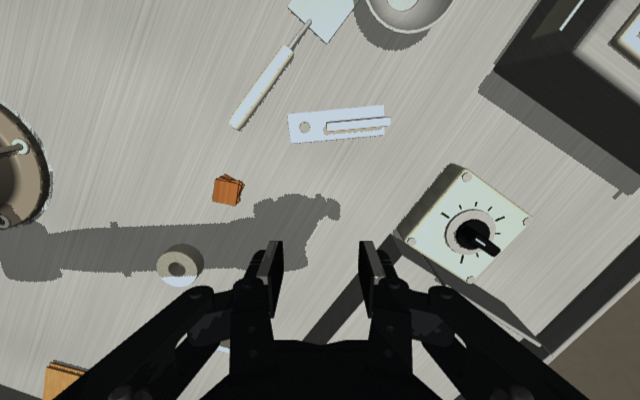

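View pics/w4.png

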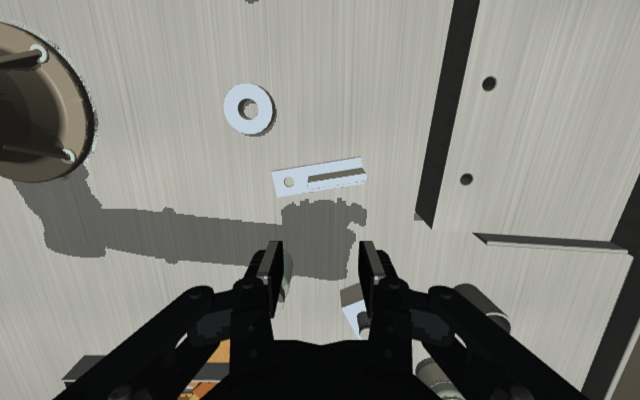

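Run:
```python
from h import *
a=cv2.imread('pics/w3.png')[90:160,275:405]; b=cv2.imread('pics/w4.png')[145:210,260:380]
a=cv2.resize(a,(780,420),interpolation=cv2.INTER_CUBIC); b=cv2.resize(b,(720,390),interpolation=cv2.INTER_CUBIC)
cv2.imwrite('pics/a.png',a);cv2.imwrite('pics/b.png',b)
```

```text
(no output)
```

View pics/a.png

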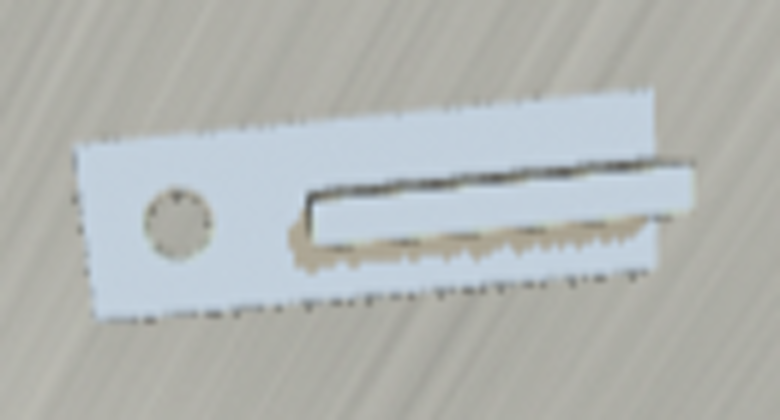

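View pics/b.png

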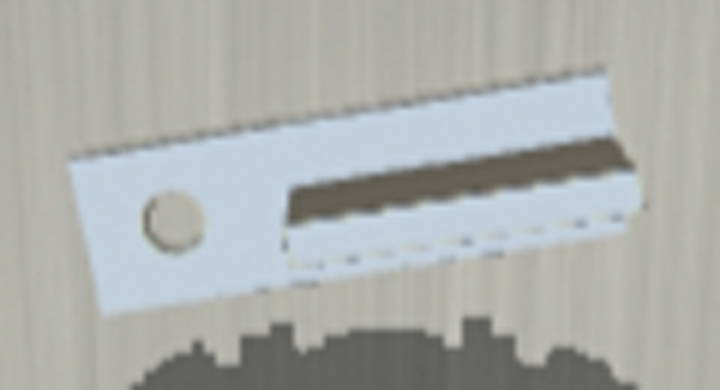

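```bash
cat >> h.py <<'E'
from scipy.optimize import least_squares
MOD=np.array([[-65,20,6],[-65,-20,6],[65,20,6],[65,-20,6],[-45,0,6],[-15,5,45],[65,5,45],[-15,-5,45],[65,-5,45]])/1000.
def fitdiv(px,pose,x0,z0=0.,cam_='wrist'):
    px=np.array(px,float)
    ok=~np.isnan(px[:,0])
    def P(s):
        c,n=np.cos(s[2]),np.sin(s[2]); M=MOD.copy(); Q=M.copy(); Q[:,0]=c*M[:,0]-n*M[:,1]+s[0]; Q[:,1]=n*M[:,0]+c*M[:,1]+s[1]; Q[:,2]+=z0; return Q
    r=least_squares(lambda s:(w2pix(cam_,P(s),pose)-px)[ok].ravel(),x0)
    return r.x,(w2pix(cam_,P(r.x),pose)-px)
E
python3 - <<'E'
from h import *
A=np.array([[78,145],[97,320],[653,90],[655,270],[180,223],[310,197],[692,165],[312,247],[690,213]])/6-.42+[275,90]
B=np.array([[70,158],[105,315],[605,72],[630,230],[175,222],[290,226],[637,170],[290,266],[640,208]])/6-.42+[260,145]
for px,f,x0 in((A,'p3.npy',[.44,.28,.5]),(B,'p4.npy',[.42,-.1,0])):
    s,r=fitdiv(px,np.load(f),x0); print(s[:2].round(4),np.degrees(s[2]).round(2),r.round(1).tolist())
h=pix2w('wrist',[[489,83.5],[466.5,179.5]],.07,np.load('p4.npy')); print(h)
E
```

```text
[0.4303 0.3094] 35.06 [[0.2, -0.5], [0.5, -0.1], [-0.1, -0.2], [0.0, -0.0], [-0.7, 0.2], [-0.6, 0.4], [0.3, -0.1], [-0.3, 0.3], [0.7, 0.2]]
[ 0.4174 -0.0964] 9.69 [[0.8, 0.0], [0.8, -0.4], [0.3, -0.3], [-0.6, 0.0], [-0.5, 0.3], [-1.5, -0.1], [0.4, -0.4], [-0.2, 0.3], [0.7, 0.5]]
[[ 0.60778124  0.02684882  0.07      ]
 [ 0.60103306 -0.08322555  0.07      ]]
```

Run:
```python
from h import *
print(pix2w('top',[[207.3,255.4],[332.7,259]],.006).round(3))
im=vision.grab_frame('top');save(im,'top1.png')
im=cv2.imread('pics/top1.png')
cv2.imwrite('pics/top1c.png',cv2.resize(im[200:290,110:370],None,fx=3,fy=3,interpolation=cv2.INTER_CUBIC))
```

```text
[[ 0.388  0.257  0.006]
 [ 0.373 -0.102  0.006]]
```

View pics/top1c.png

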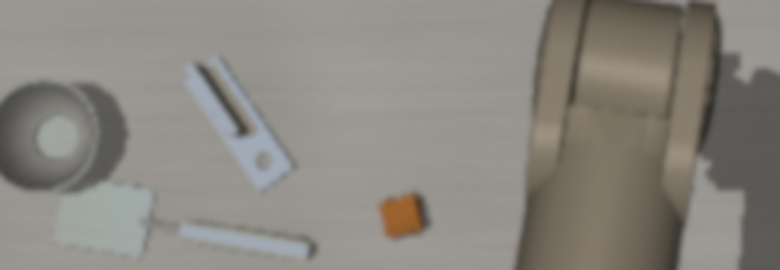

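Divider A at top (198,253) has moved about 27 mm since the first picture, so the bump has already happened. The dial index is on mark 0. I'll grip divider B now.

Run:
```python
from h import *
# divider B
x,y,yaw=0.4174,-0.0964,9.69
g=0.015
gx,gy=x+g*np.cos(np.radians(yaw)),y+g*np.sin(np.radians(yaw))
O=[180,0,yaw+180]
robot.move_to([gx,gy,0.15],O)
im,p=grabw('w5.png');np.save('p5.npy',np.array(p));print(p,robot.current_joint_positions().round(0),robot.current_time_s())
# predicted pixels overlay check
c,n=np.cos(np.radians(yaw)),np.sin(np.radians(yaw))
Q=MOD.copy();Q[:,0]=c*MOD[:,0]-n*MOD[:,1]+x;Q[:,1]=n*MOD[:,0]+c*MOD[:,1]+y
im=cv2.imread('pics/w5.png')
for u in w2pix('wrist',Q,p): cv2.circle(im,tuple(int(round(t)) for t in u),3,(0,0,255),1)
cv2.imwrite('pics/w5o.png',im)
```

```text
(array([ 0.43253547, -0.09365353,  0.15019695]), array([-1.79991658e+02,  2.79782975e-02, -1.70298612e+02])) [-11.  11.  24. 112.  -5.  59. 115.] 12.9167
```

View pics/w5o.png

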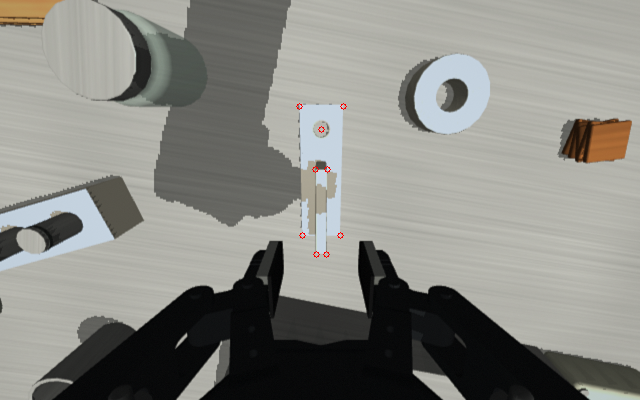

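The overlay matches the divider, with its hole at (321,129) and fin ends at (321,170) and (321,254). I'll descend and grip.

Run:
```python
from h import *
p=robot.current_tool_pos()
hit=robot.line_to([p[0],p[1],0.030],velocity=0.08,f_stop=8); print(hit,robot.current_tool_pos())
fingers.gripper_to(0.0,force=45); print(robot.current_finger_gap())
robot.line_to([p[0],p[1],0.15],velocity=0.15)
print(robot.current_contact_force(),robot.current_finger_gap(),robot.current_time_s())
im,q=grabw('w6.png');np.save('p6.npy',np.array(q)); print(q)
# look at hole 2 with place-yaw, from above
```

```text
False [ 0.43300294 -0.09382001  0.03044114]
0.10821494720637306
[-0.22212531 -0.97260102 -1.69747942] 0.11086122267610289 15.9083
(array([ 0.43156742, -0.0934737 ,  0.14902632]), array([ 1.79962218e+02, -1.26616538e-01, -1.70306163e+02]))
```

View pics/w6.png

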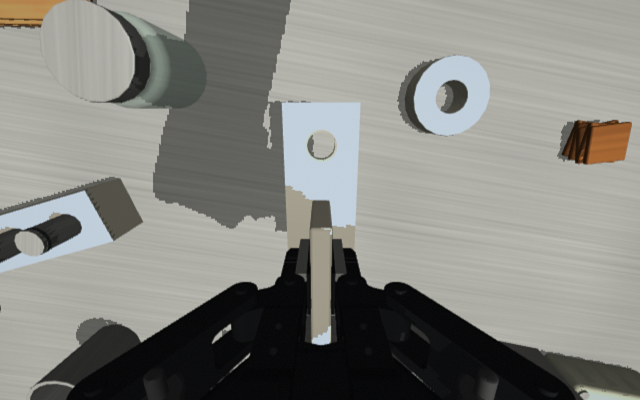

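Run:
```python
from h import *
fy=np.radians(-3.8); ex=np.array([np.cos(fy),np.sin(fy)]); ey=np.array([-np.sin(fy),np.cos(fy)])
h2=np.array([0.601,-0.083])
t=h2+.06*ex+.05*ey
robot.move_to([*t,0.16],[180,0,176.2])
robot.line_to([*t,0.115],velocity=0.1)
robot.pause(0.3)
im,q=grabw('w7.png');np.save('p7.npy',np.array(q)); print(q,robot.current_joint_positions().round(),robot.current_time_s())
```

```text
(array([ 0.66460403, -0.03714685,  0.11571085]), array([1.79997559e+02, 7.33600655e-02, 1.76201461e+02])) [-12.  38.  23.  78. -15.  67.  99.] 17.85
```

View pics/w7.png

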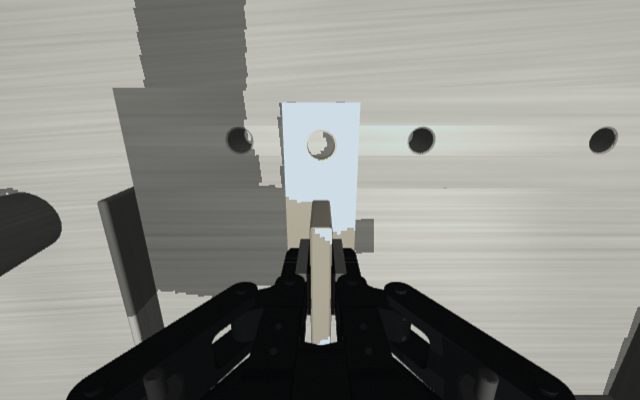

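Run:
```python
from h import *
im=cv2.imread('pics/w7.png'); c=[im[120:160,a-20:a+20] for a in(239,321,421,602)]
cv2.imwrite('pics/w7c.png',np.hstack([cv2.resize(k,(200,200),interpolation=cv2.INTER_NEAREST) for k in c]))
```

```text
(no output)
```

View pics/w7c.png

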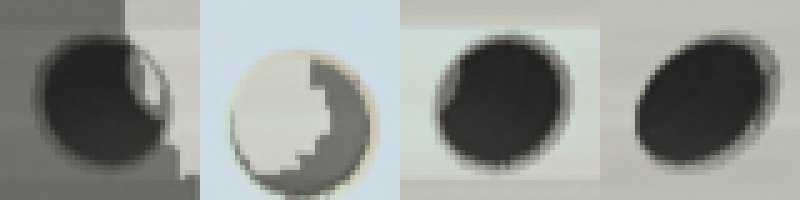

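Run:
```python
from h import *
q=np.load('p7.npy'); T=R.from_euler('xyz',q[1],degrees=True).as_matrix()
h=pix2w('wrist',[[239.3,139.5],[421.3,139.5]],.07,q)
d=pix2w('wrist',[[321.3,143.9]],q[0][2]-.030+.006,q)[0]
print('h2,h1',h,np.linalg.norm(h[0]-h[1]),np.degrees(np.arctan2(*(h[1]-h[0])[:2]*[-1,1])))
print('div tool frame',(d-q[0])@T)
print('h tool',(h-q[0])@T)
b=cv2.imread('pics/w7.png')
```

```text
h2,h1 [[ 0.60024443 -0.08261227  0.07      ]
 [ 0.60751704  0.02677144  0.07      ]] 0.10962520592843392 -3.8038371080714297
div tool frame [ 0.06134956 -0.00030536  0.02392146]
h tool [[ 0.06126468 -0.0496312   0.04563033]
 [ 0.06125454  0.059994    0.04563501]]
```

Run:
```python
from h import *
q=np.load('p7.npy'); T=R.from_euler('xyz',q[1],degrees=True).as_matrix()
t=q[0]+T@np.array([-0.0001,-0.0493,0]); O=[180,0,176.2]
# command offset vs actual: correct for steady error
fy=np.radians(-3.8); cmd=np.array([0.601,-0.083])+.06*np.array([np.cos(fy),np.sin(fy)])+.05*np.array([-np.sin(fy),np.cos(fy)])
e=q[0][:2]-cmd; print('steady err',e)
c=t[:2]-e
robot.line_to([*c,0.115],O,velocity=0.1); robot.line_to([*c,0.106],velocity=0.05)
robot.pause(0.2); a=robot.current_tool_pos(); print('err',a[:2]-t[:2])
c=c-(a[:2]-t[:2])
hit=robot.line_to([*c,0.0985],velocity=0.03,f_stop=6); a=robot.current_tool_pos(); print(hit,a,a[:2]-t[:2],robot.current_contact_force())
im,q=grabw('w8.png')
fingers.gripper_to(0.3); robot.line_to([*c,0.16],velocity=0.15)
robot.pause(.2); im,q=grabw('w9.png');np.save('p9.npy',np.array(q)); print(q,robot.current_time_s())
im=cv2.imread('pics/w9.png'); cv2.imwrite('pics/w9c.png',cv2.resize(im[90:220,260:380],None,fx=4.5,fy=4.5,interpolation=cv2.INTER_CUBIC))
```

```text
steady err [ 4.22248311e-04 -6.04927213e-05]
err [-0.00025624  0.00018661]
True [ 0.66191838 -0.08660375  0.10025074] [ 0.00048062 -0.00025857] [0.30264514 0.33079416 3.32529946]
(array([ 0.66028431, -0.08616733,  0.1582197 ]), array([179.97776787,  -0.24314979, 176.20446559])) 20.4583
```

View pics/w9c.png

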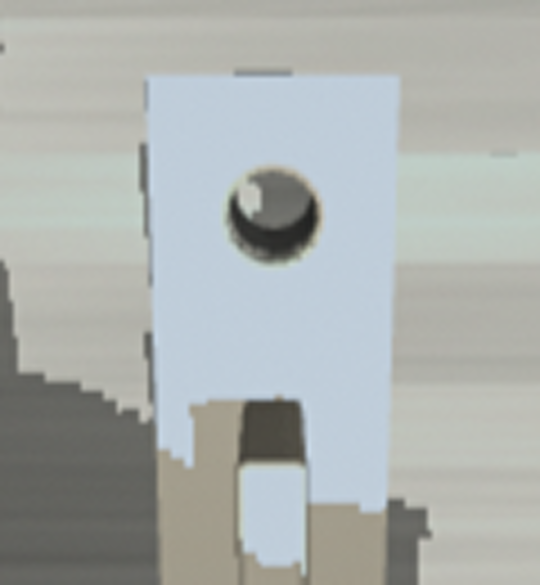

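View pics/w9.png

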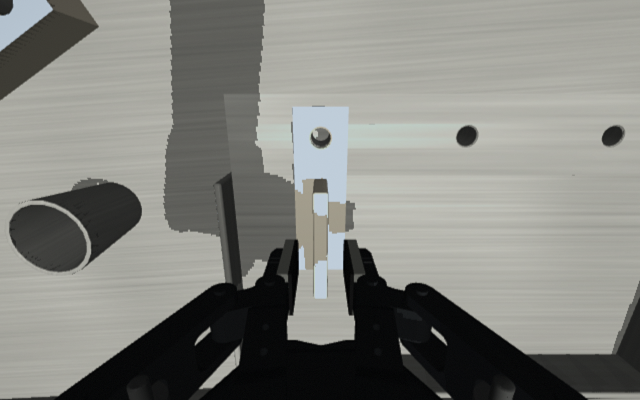

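Run:
```python
from h import *
im=cv2.imread('pics/w9.png'); c=[im[115:155,a-20:a+20] for a in(320,467,613)]
cv2.imwrite('pics/w9d.png',np.hstack([cv2.resize(k,(250,250),interpolation=cv2.INTER_NEAREST) for k in c]))
q=np.load('p9.npy')
print(pix2w('wrist',[[320.2,136.9]],.076,q), pix2w('wrist',[[467,135],[613,135]],.07,q))
print(w2pix('wrist',[[.60024,-.08261,.07],[.6002,-.0826,.03]],q))
print([k[18:24,18:22].mean(axis=(0,1)) for k in c], im[132,312:330].mean(axis=1), im[124:150,320].mean(axis=1))
```

```text
[[ 0.60091307 -0.08313416  0.076     ]] [[0.60739502 0.02675959 0.07      ]
 [0.61465938 0.13605605 0.07      ]]
[[320.84123326 135.15518305]
 [320.77059743 130.94974045]]
[array([105.75, 110.75, 109.75]), array([35.04166667, 36.20833333, 36.        ]), array([34.45833333, 35.70833333, 35.29166667])] [150.33333333 187.         189.66666667 189.66666667 191.
 182.66666667 111.         101.33333333 102.66666667 103.33333333
 104.         102.66666667 103.         102.33333333 100.66666667
 103.         121.33333333 159.66666667] [204.66666667 203.         194.         162.66666667 114.
 107.66666667 108.66666667 106.66666667 102.66666667 104.
 104.66666667 108.         109.         110.         111.
 112.66666667  95.66666667  48.33333333  42.66666667  46.66666667
  45.66666667  49.          65.66666667  90.         146.66666667
 198.33333333]
```

View pics/w9d.png

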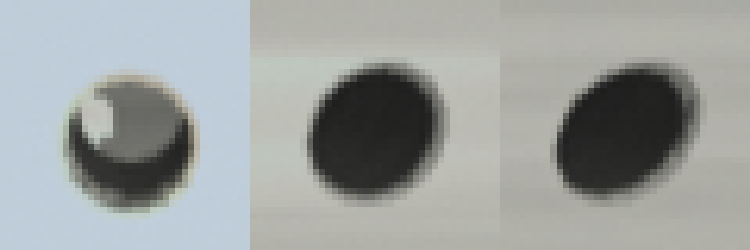

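Divider B is seated on hole2. The grey lower edge through it at (320,140) matches the predicted hole floor, and the offset is under 1 mm. Pins next.

Run:
```python
from h import *
P=pix2w('top',[[409,214],[424,207],[441,199]],.081); print(P)
m=P[1]; robot.move_to([m[0],m[1],0.22],[180,0,114]); robot.pause(.2)
im,q=grabw('w10.png');np.save('p10.npy',np.array(q)); print(q,robot.current_joint_positions().round(),robot.current_time_s())
print(recognise('pin0','wrist'))
```

```text
[[ 0.49081635 -0.31052811  0.081     ]
 [ 0.50933959 -0.35184479  0.081     ]
 [ 0.53057281 -0.39880645  0.081     ]]
(array([ 0.51070597, -0.35001203,  0.21940951]), array([ 1.79987559e+02, -6.34323180e-02,  1.14213910e+02])) [  7.  31.  42.  79. -21.  78.  73.] 21.9
[{'rect': [319.4, 234.9, 24.1, 28.9], 'p': 0.89}]
```

View pics/w10.png

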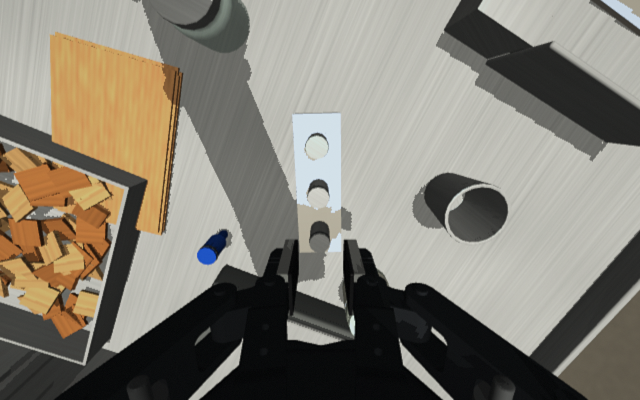

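Run:
```python
from h import *
im=cv2.imread('pics/w10.png'); cv2.imwrite('pics/w10c.png',cv2.resize(im[105:265,270:370],None,fx=3.7,fy=3.7,interpolation=cv2.INTER_CUBIC))
```

```text
(no output)
```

View pics/w10c.png

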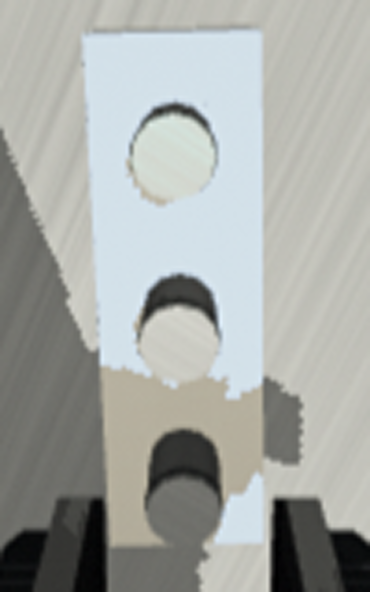

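Run:
```python
from h import *
q=np.load('p10.npy')
P=pix2w('wrist',np.array([[174,157],[180,344],[184,510]])/3.7+[269.6,104.6],.081,q); print(P,np.diff(P,axis=0),np.linalg.norm(np.diff(P,axis=0),axis=1))
d=P[2]-P[0];print(np.degrees(np.arctan2(d[1],d[0])))
np.save('pins.npy',P)
```

```text
[[ 0.48915459 -0.31192356  0.081     ]
 [ 0.51084907 -0.35676701  0.081     ]
 [ 0.5320277  -0.40140599  0.081     ]] [[ 0.02169449 -0.04484345  0.        ]
 [ 0.02117862 -0.04463898  0.        ]] [0.04981552 0.04940823]
-64.39983715723363
```

```bash
cat >> h.py <<'E'
def pick_pin(i):
    P=np.load('pins.npy')[i]; O=[180,0,115.6]
    fingers.gripper_to(0.5)
    robot.move_to([P[0],P[1],0.14],O)
    robot.line_to([P[0],P[1],0.068],velocity=0.1,f_stop=8); a=robot.current_tool_pos()
    fingers.gripper_to(0.0,force=60); print('pick',a-[P[0],P[1],.068],robot.current_finger_gap())
    a=robot.current_tool_pos(); print(a, robot.current_contact_force().round(1))
    robot.line_to([P[0],P[1],0.19],velocity=0.15); print('gap',robot.current_finger_gap(),robot.current_contact_force().round(1))
    return a[2]
E
python3 - <<'E'
from h import *
pick_pin(0)
robot.move_to([0.60,-0.083,0.19],[180,0,176.2]); robot.pause(.2)
im,q=grabw('w11.png');np.save('p11.npy',np.array(q)); print(q,robot.current_time_s())
E
```

```text
pick [ 0.00051182 -0.00068308  0.00074435] 0.2347450011489958
[ 0.48981181 -0.31253476  0.06911083] [-0.2  1.   4.2]
gap 0.23651640087714035 [ 0.1 -1.  -0.8]
(array([ 0.5993683 , -0.08570386,  0.19007152]), array([-1.79927796e+02, -9.03767720e-03,  1.75940821e+02])) 26.125
```

View pics/w11.png

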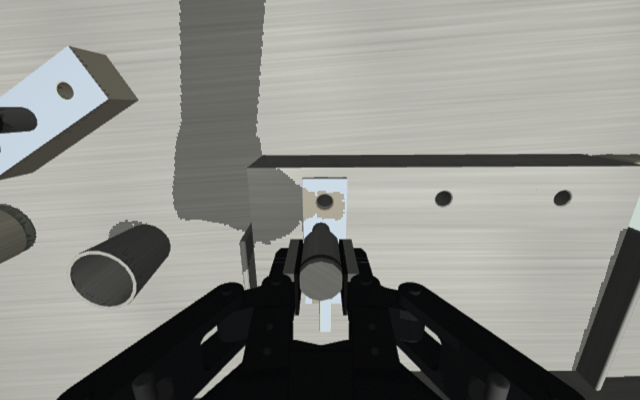

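Run:
```python
from h import *
im=cv2.imread('pics/w11.png'); cv2.imwrite('pics/w11c.png',cv2.resize(im[170:310,280:370],None,fx=4.2,fy=4.2,interpolation=cv2.INTER_CUBIC))
```

```text
(no output)
```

View pics/w11c.png

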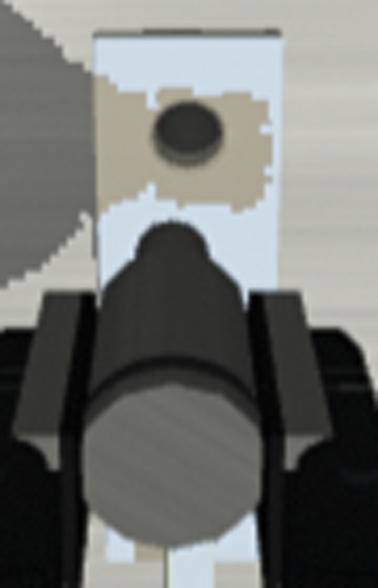

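Run:
```python
from h import *
q=np.load('p11.npy'); T=R.from_euler('xyz',q[1],degrees=True).as_matrix()
f=lambda a:np.array([a])/4.2+[279.6,169.6]
pt=pix2w('wrist',f([172,465]),q[0][2]+.0119,q)[0]; h=pix2w('wrist',f([187.5,134]),.076,q)[0]
print((pt-q[0])@T,(h-q[0])@T,h,np.diff(pix2w('wrist',[f([82,465])[0],f([262,465])[0]],q[0][2]+.0119,q),axis=0))
print(robot.current_tool_pos())
```

```text
[ 0.0020683  -0.00071286 -0.01189879] [-0.00149518  0.00267522  0.114068  ] [ 0.60102097 -0.0832833   0.076     ] [[0.00141848 0.02019702 0.        ]]
[ 0.5994885  -0.08510853  0.19006409]
```

```bash
cat >> h.py <<'E'
def goto(t,O,v=0.08,n=4,tol=3e-4):
    t=np.array(t,float); c=t.copy()
    for i in range(n):
        robot.line_to(list(c),O,velocity=v); robot.pause(.25)
        e=robot.current_tool_pos()-t
        if np.linalg.norm(e[:2])<tol: break
        c=c-e
    print('goto err',(e*1000).round(2)); return c
def insert(hole,off,zpick,O=[180,0,176.2]):
    a=np.radians(O[2]); t=np.array(hole[:2])-off*np.array([np.cos(a),np.sin(a)])
    zf=zpick-.045+.076
    c=goto([*t,zf+.035],O)
    for z in np.arange(zf+.025,zf-.003,-.005):
        hit=robot.line_to([c[0],c[1],max(z,zf-.0025)],velocity=.04,f_stop=12); a=robot.current_tool_pos()
        print(hit,(a-[*t,zf])*1000//.1/10,robot.current_contact_force().round(1))
        if hit: break
    return c
E
python3 - <<'E'
from h import *
insert([.6009,-.0832],.0012,.0691)
print(robot.current_time_s()); grabw('w12.png')
E
```

```text
goto err [-0.01  0.02 -0.02]
False [-0.5  0.  24.3] [ 0.5  0.4 -0.9]
False [-0.3  0.  19.6] [-0.4 -0.6 -0.7]
False [-0.3  0.1 14.5] [ 0.4 -0.7 -0.2]
False [-0.4  0.1  9.5] [ 0.2 -0.6 -1.2]
False [-0.3  0.1  4.5] [ 0.1  0.3 -1.4]
False [ 0.2 -0.1  0. ] [ 0.1 -0.5 -0.3]
29.9833
```

View pics/w12.png

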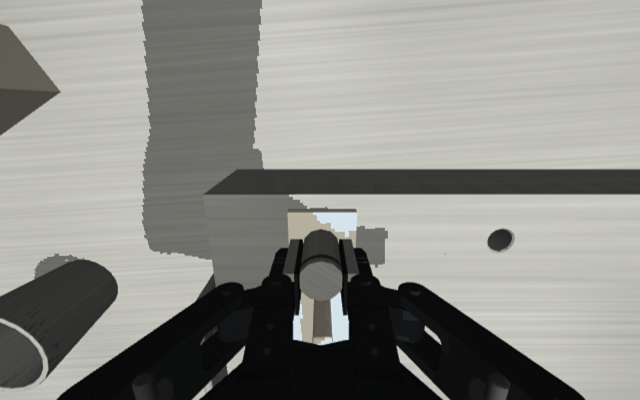

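Run:
```python
from h import *
a=robot.current_tool_pos(); print(a)
hit=robot.line_to([a[0],a[1],.0945],velocity=.03,f_stop=15); b=robot.current_tool_pos(); print(hit,b,robot.current_contact_force())
fingers.gripper_to(0.4); robot.line_to([b[0],b[1],.18],velocity=.15); robot.pause(.2)
im,q=grabw('w13.png');np.save('p13.npy',np.array(q));print(q,robot.current_time_s())
im=cv2.imread('pics/w13.png'); cv2.imwrite('pics/w13c.png',cv2.resize(im[150:310,270:370],None,fx=3.7,fy=3.7,interpolation=cv2.INTER_CUBIC))
```

```text
[ 0.60229197 -0.08336128  0.10016363]
True [ 0.60232364 -0.08337665  0.10010045] [-0.8459104   0.03941469  5.62100619]
(array([ 0.60145296, -0.08312069,  0.17848877]), array([179.94272217,  -0.22442077, 176.21072383])) 31.475
```

View pics/w13c.png

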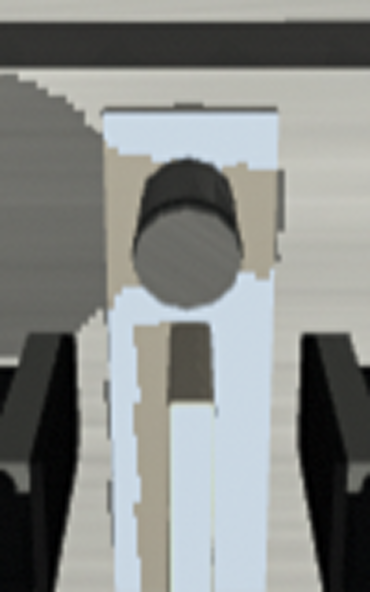

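Pin 1 is home: head seated, TCP at the expected 0.1001 m. Now divider A.

Run:
```python
from h import *
x,y,yaw=0.4303,0.3094,35.06; g=.015
c,n=np.cos(np.radians(yaw)),np.sin(np.radians(yaw))
robot.move_to([x+g*c,y+g*n,0.16],[180,0,yaw+180-360]); robot.pause(.4)
im,p=grabw('w14.png');np.save('p14.npy',np.array(p));print(p,robot.current_joint_positions().round(0),robot.current_time_s())
Q=MOD.copy();Q[:,0]=c*MOD[:,0]-n*MOD[:,1]+x;Q[:,1]=n*MOD[:,0]+c*MOD[:,1]+y
im=cv2.imread('pics/w14.png')
for u in w2pix('wrist',Q,p): cv2.circle(im,tuple(int(round(t)) for t in u),3,(0,0,255),1)
cv2.imwrite('pics/w14o.png',im)
```

```text
(array([0.44282111, 0.31771073, 0.15997022]), array([-1.79996160e+02, -9.29919847e-04, -1.44980722e+02])) [-49.  21.  15.  96.  -6.  64.  93.] 33.5167
```

View pics/w14o.png

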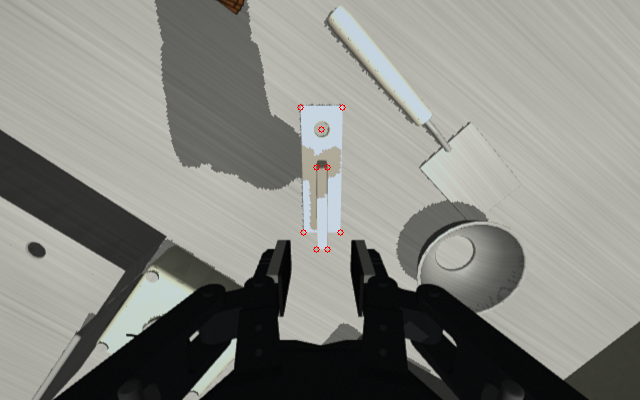

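Run:
```python
from h import *
p=np.load('p14.npy')[0]
hit=robot.line_to([p[0],p[1],0.030],velocity=0.1,f_stop=8); print(hit,robot.current_tool_pos())
fingers.gripper_to(0.0,force=45); print(robot.current_finger_gap(),robot.current_tool_pos()[2])
robot.line_to([p[0],p[1],0.16],velocity=0.15)
h1=np.array([0.6075,0.0267])
fy=np.radians(-3.8); ex=np.array([np.cos(fy),np.sin(fy)]); ey=np.array([-np.sin(fy),np.cos(fy)])
t=h1+.0612*ex+.05*ey
robot.move_to([*t,0.16],[180,0,176.2])
c=goto([*t,0.115],[180,0,176.2])
im,q=grabw('w15.png');np.save('p15.npy',np.array(q)); np.save('c15.npy',c);print(q,robot.current_finger_gap(),robot.current_time_s())
im=cv2.imread('pics/w15.png'); cc=[im[120:160,a-20:a+20] for a in(239,321,421)]
cv2.imwrite('pics/w15c.png',np.vstack([im,np.hstack([cv2.resize(k,(200,200),interpolation=cv2.INTER_NEAREST) for k in cc]+[np.zeros((200,40,3),np.uint8)])]))
```

```text
False [0.44340312 0.31810448 0.0307053 ]
0.1136999457280042 0.03069704177495377
goto err [-0.05  0.03 -0.02]
(array([0.67182462, 0.07256025, 0.11497756]), array([ 1.79998124e+02, -4.37431212e-03,  1.76202188e+02])) 0.1101412826337509 39.6
```

View pics/w15c.png

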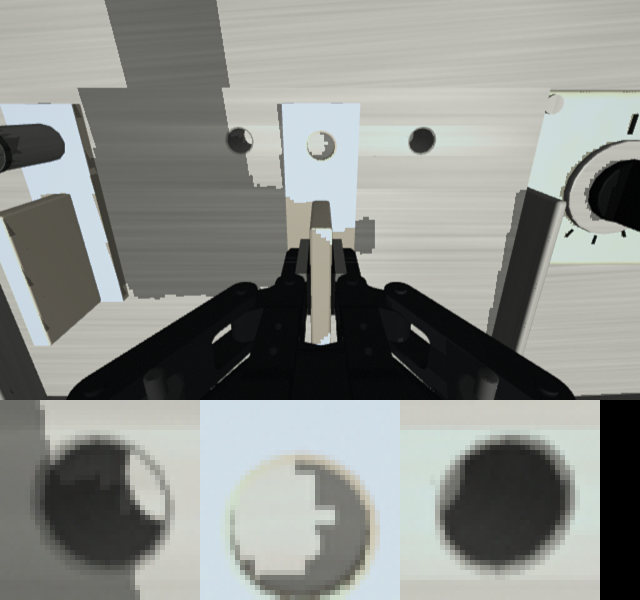

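Run:
```python
from h import *
q=np.load('p15.npy'); T=R.from_euler('xyz',q[1],degrees=True).as_matrix()
h=pix2w('wrist',[[239.0,139.3],[421.5,139.3]],.07,q)
d=pix2w('wrist',[[321.3,145.3]],q[0][2]-.0307+.006,q)[0]
print(h,np.linalg.norm(h[0]-h[1])); dt=(d-q[0])@T; ht=(h[0]-q[0])@T; print(dt,ht)
im=cv2.imread('pics/w15.png'); cv2.imwrite('pics/w15d.png',cv2.resize(im[95:260,265:375],None,fx=3.6,fy=3.6,interpolation=cv2.INTER_CUBIC))
```

```text
[[0.60721649 0.0271268  0.07      ]
 [0.61447819 0.13636942 0.07      ]] 0.10948370822797943
[ 0.06051466 -0.00030238  0.02470461] [ 0.0614535  -0.04961453  0.04498063]
```

View pics/w15d.png

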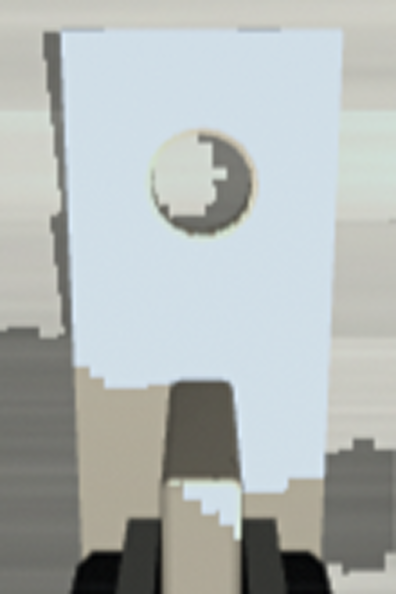

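Run:
```python
from h import *
q=np.load('p15.npy'); T=R.from_euler('xyz',q[1],degrees=True).as_matrix()
t=q[0]+T@np.array([.0009,-.0493,0]); O=[180,0,176.2]
c=goto([*t[:2],.108],O)
hit=robot.line_to([c[0],c[1],0.0985],velocity=0.03,f_stop=6); a=robot.current_tool_pos(); print(hit,a,a[:2]-t[:2],robot.current_contact_force())
fingers.gripper_to(0.3); robot.line_to([c[0],c[1],0.16],velocity=0.15)
robot.pause(.4); im,q=grabw('w16.png');np.save('p16.npy',np.array(q)); print(q,robot.current_time_s())
im=cv2.imread('pics/w16.png'); cv2.imwrite('pics/w16c.png',cv2.resize(im[90:220,260:380],None,fx=4.5,fy=4.5,interpolation=cv2.INTER_CUBIC))
```

```text
goto err [ 0.   -0.07  0.01]
True [0.66810015 0.02333751 0.1005913 ] [ 4.38976206e-04 -9.06152265e-05] [-0.37982565 -0.36260881  3.70420146]
(array([0.66736324, 0.02343198, 0.15933214]), array([-1.79982039e+02, -1.47973855e-01,  1.76198194e+02])) 43.2417
```

View pics/w16c.png

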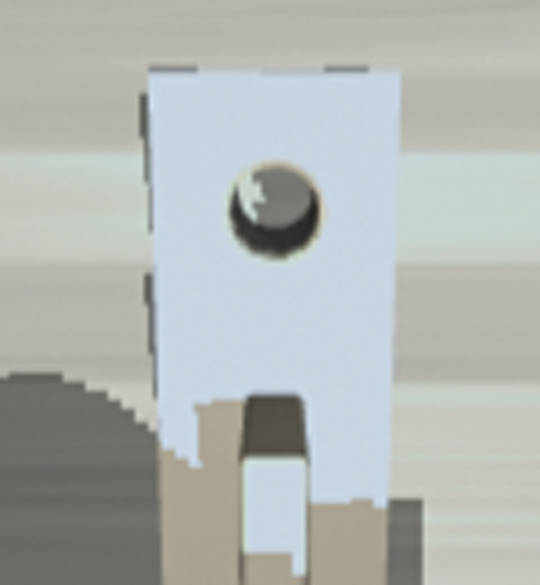

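View pics/w16.png

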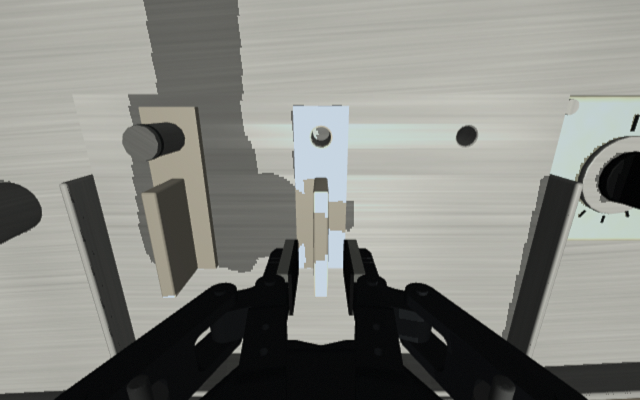

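Run:
```python
from h import *
q=np.load('p16.npy'); h=pix2w('wrist',[[276/4.5+259.6,211/4.5+89.6]],.076,q)[0]; print(h)
z=pick_pin(1); P=np.load('pins.npy')[1]; a=robot.current_tool_pos()
robot.move_to([h[0],h[1],.19],[180,0,176.2])
c=insert(h,.0012,z); b=robot.current_tool_pos()
hit=robot.line_to([c[0],c[1],z+.031-.0055],velocity=.03,f_stop=15); b=robot.current_tool_pos(); print('home',hit,b-[0,0,z+.031],robot.current_contact_force())
print(robot.current_time_s()); grabw('w17.png')
```

```text
[0.60796372 0.02695365 0.076     ]
pick [ 0.00036737 -0.00052864  0.00064622] 0.24357584778675775
[ 0.51144845 -0.35744361  0.06921444] [-0.3 -0.8  4.3]
gap 0.23798852469761303 [-0.3  0.4 -1.5]
goto err [-0.03 -0.   -0.  ]
False [-0.4  0.  24.3] [ 0.1  0.5 -1.8]
False [-0.3  0.  19.6] [ 0.1  0.1 -2. ]
False [-0.3  0.  14.6] [ 0.3 -0.2 -0.8]
False [-0.4  0.   9.5] [ 0.1  0.7 -0.8]
False [-0.4  0.   4.5] [-0.1  0.3 -0.8]
False [ 0.2 -0.1  0. ] [-0.  -0.2 -1. ]
home True [ 6.09358627e-01  2.67826821e-02 -8.05234220e-05] [-1.90981331  0.76984659  5.54746992]
52.7667
```

View pics/w17.png

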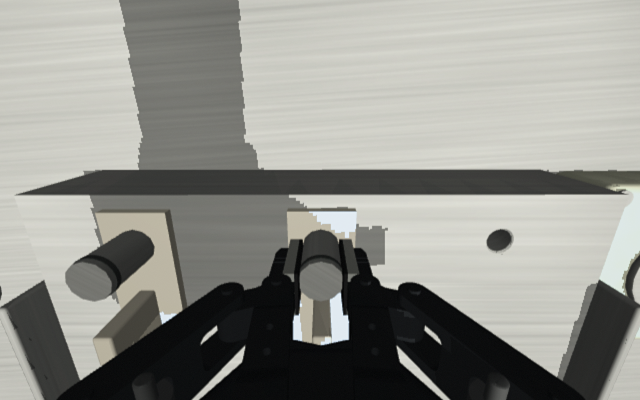

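Run:
```python
from h import *
b=robot.current_tool_pos()
fingers.gripper_to(0.4); robot.line_to([b[0],b[1],.20],velocity=.15)
im=vision.grab_frame('top');save(im,'top2.png')
robot.move_to([.60,.0,.30],[180,0,176.2]); robot.pause(.4)
im,q=grabw('w18.png');np.save('p18.npy',np.array(q));print(q,robot.current_time_s())
```

```text
(array([5.99737874e-01, 3.93215694e-04, 2.99054689e-01]), array([-1.79987986e+02, -9.83661299e-02,  1.76224373e+02])) 54.9333
```

View pics/w18.png

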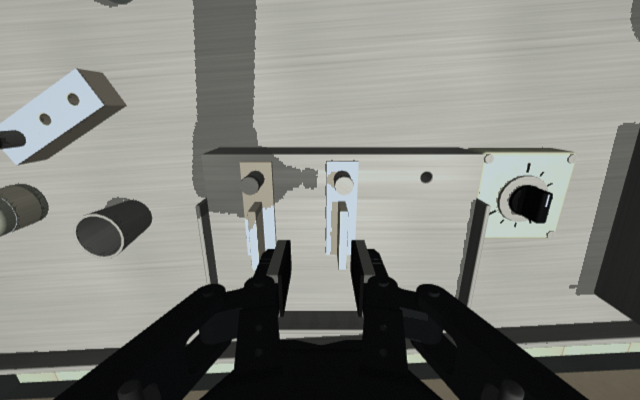

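View pics/top2.png

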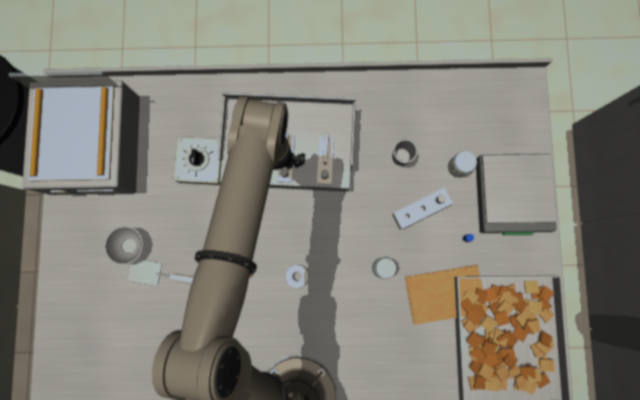

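Run:
```python
from h import *
im=cv2.imread('pics/w18.png'); cv2.imwrite('pics/w18c.png',cv2.resize(im[145:245,475:585],None,fx=5,fy=5,interpolation=cv2.INTER_CUBIC))
im=cv2.imread('pics/w16.png'); cv2.imwrite('pics/w16d.png',cv2.resize(im[90:245,550:640],None,fx=3.8,fy=3.8,interpolation=cv2.INTER_CUBIC))
```

```text
(no output)
```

View pics/w18c.png

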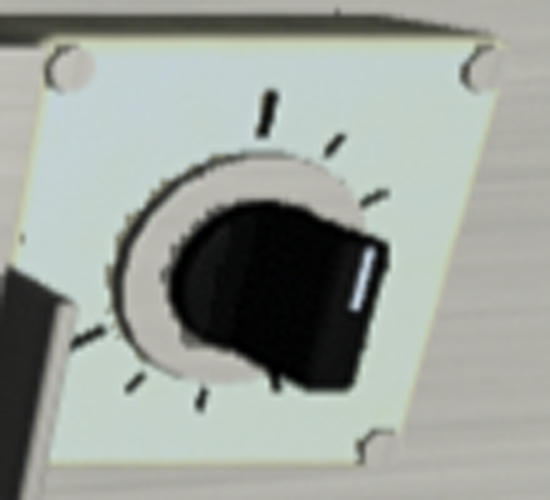

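View pics/w16d.png

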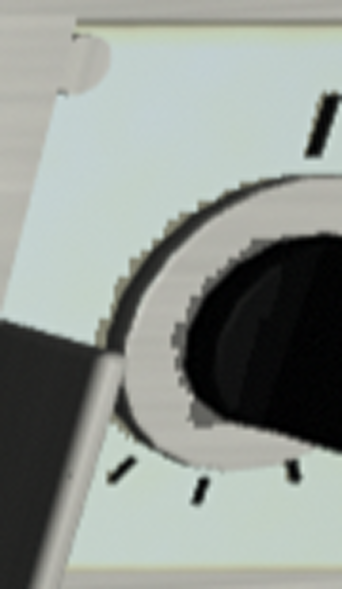

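The dial still reads 0: the bar top is upright at (549,200), and its odd shape is only perspective. Both pins are in and one spare is left in the rack. Checking that the dividers are straight.

Run:
```python
from h import *
im=cv2.imread('pics/w18.png'); cv2.imwrite('pics/w18d.png',cv2.resize(im[150:290,225:375],None,fx=4.2,fy=4.2,interpolation=cv2.INTER_CUBIC))
```

```text
(no output)
```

View pics/w18d.png

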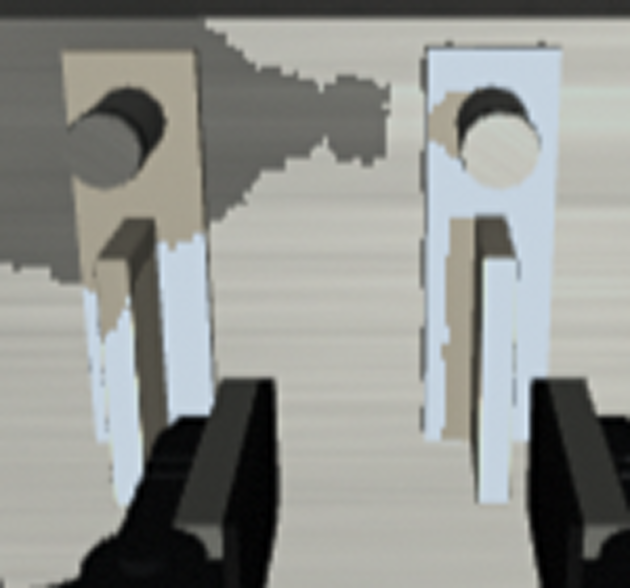

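Run:
```python
from h import *
q=np.load('p18.npy'); N=[np.nan]*2
B=np.array([[197,50],[62,53],N,[98,440],N,[133,260],N,[97,260],[118,507]],float)
A=np.array([[562,48],[427,48],N,[424,438],N,[518,260],[508,502],[483,260],[478,502]],float)
for px,x0 in((B,[.65,-.09,0]),(A,[.65,.02,0])):
    s,r=fitdiv(px/4.2+[224.6,149.6],q,x0,.07); print(s[:2],np.degrees(s[2]),s[:2]-.045*np.array([np.cos(s[2]),np.sin(s[2])]),r.round(1).tolist())
```

```text
[ 0.64583476 -0.08504337] -3.5673972472507676 [ 0.60092195 -0.08224335] [[0.0, 1.2], [0.4, 0.6], [nan, nan], [0.5, 0.1], [nan, nan], [-0.5, -0.7], [nan, nan], [-0.3, -0.7], [-0.0, -0.5]]
[0.65227518 0.02364619] -3.9022732497961425 [0.60737951 0.02670866] [[-0.2, 1.2], [0.2, 1.1], [nan, nan], [0.1, 0.0], [nan, nan], [0.0, -1.3], [0.3, 0.2], [-0.1, -1.3], [-0.4, 0.1]]
```

Both dividers are within about 0.3° of straight and flat at tray height. Setting the dial to mark 5.

Run:
```python
from h import *
C=[0.660,0.279]
fingers.gripper_to(0.5,force=30)
robot.move_to([*C,0.16],[180,0,176.2])
goto([*C,0.12],[180,0,176.2])
robot.line_to([*C,0.088],velocity=0.08,f_stop=15)
fingers.gripper_to(0.0,force=30); print('gap',robot.current_finger_gap(),robot.current_tool_pos())
for y in (140,100,60,35,26.2):
    robot.line_to([*C,0.088],[180,0,y],velocity=0.05)
robot.pause(.3)
print(robot.current_eef_rot(),robot.current_torque().round(2),robot.current_contact_force())
fingers.gripper_to(0.5); robot.line_to([*C,0.15],velocity=0.15)
robot.move_to([0.64,0.27,0.25],[180,0,56]); robot.pause(.4)
im,p=grabw('w19.png');np.save('p19.npy',np.array(p)); print(p,robot.current_time_s())
u=w2pix('wrist',[*C,.06],p)[0].astype(int); u=[u[0]-70,u[1]-55]; print(u)
im=cv2.imread('pics/w19.png'); cv2.imwrite('pics/w19c.png',cv2.resize(im[u[1]:u[1]+110,u[0]:u[0]+140],None,fx=5,fy=5,interpolation=cv2.INTER_CUBIC))
```

```text
goto err [-0.   -0.03 -0.  ]
gap 0.15697019307425042 [0.66052692 0.27959979 0.08890227]
[-1.79912178e+02 -4.41691085e-03  2.62240607e+01] [ 0.26  0.45 -0.05] [-1.76178011  1.31846001  6.32777081]
(array([0.63974802, 0.27006281, 0.24887064]), array([-1.79955223e+02,  8.82449289e-02,  5.59912038e+01])) 64.7833
[np.int64(260), np.int64(107)]
```

View pics/w19c.png

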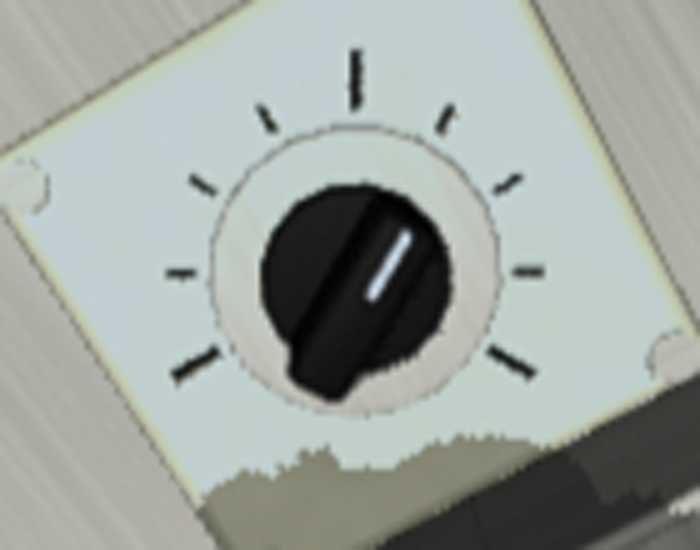

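Run:
```python
from h import *
p=np.load('p19.npy'); f=lambda a:np.array(a)/5+[259.6,106.6]
az=lambda v:np.degrees(np.arctan2(v[1],v[0]))
l=pix2w('wrist',[f([408,234]),f([371,298])],.094,p); print('index az',az(l[0]-l[1]))
t=pix2w('wrist',[f([356,272]),f([446,118]),f([356,78]),f([197,365])],.05,p); print([az(x-t[0]) for x in t[1:]])
robot.move_to([0.35,0.35,0.35],[180,0,120]); robot.pause(.3)
save(vision.grab_frame('top'),'top3.png'); save(vision.grab_frame('scene'),'scene3.png'); print(robot.current_time_s())
```

```text
index az 26.962323982475205
[np.float64(26.397260727832094), np.float64(56.6494284746463), np.float64(176.70248395869066)]
66.3917
```

View pics/top3.png

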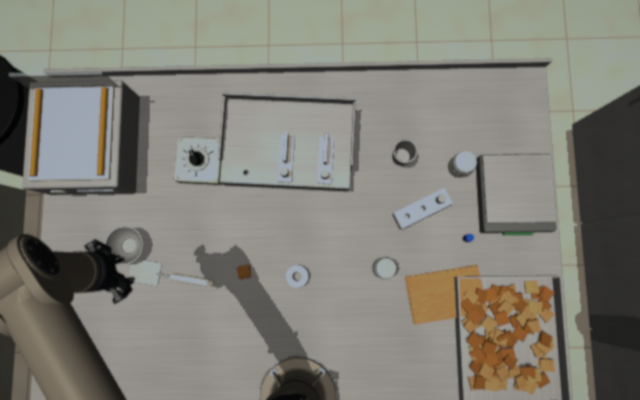

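View pics/scene3.png

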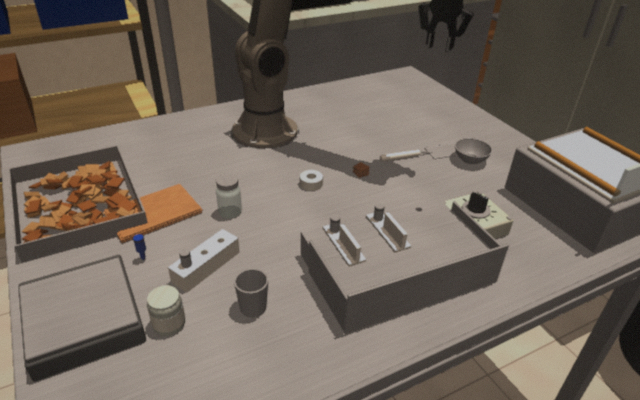

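The dial index is at 27.0° against 26.4° for the mark 5 tick. The pictures show both dividers pinned, no divider left on the table, one spare pin in the rack, and the jar, tin and cup upright. Handing in.

```bash
python3 -c "
from h import *
workorder.close_job(); print(robot.current_time_s())"
```

```text
the job is handed in; nothing more can be done
the job is handed in; nothing more can be done
```

The changeover is finished and the job is handed in, with about 66 s on the robot clock.

- **Dial to stop:** I turned it back from just short of mark 4 until it met the stop. It still read 0 after both dividers were pinned.
- **Dividers:** Two were on the table; there was no third. One is over the right hole and the other over the middle hole, both flat and fin away. In the last fit each was within about 0.3° of straight and 1 mm of its hole. The left-hand one on the table had been knocked about 27 mm during the run, so I picked it up from its new position.
- **Pins:** Each stopped at the expected seated height. One spare steel pin is left in the rack, and the blue look-alike was not touched.
- **Dial to mark 5:** The last close-up shows the index within about 0.6° of the tick.
- **Final pictures:** The jar, tin and cup are upright where they started, and the robot is clear of everything.

No check failed. One disagreed: two measurements of where the first pin sat in the gripper differed by about 1.3 mm. I used a value between them for both pins, and both went in without resistance.

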